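Lay a screwdriving spindle in its clamshell run-in case

TASK

Pick up the upright steel screwdriving spindle and lay it on its side in the two black saddles of the open case, black foot end towards the red sliding stop, without dropping it or knocking it over. Push the spindle along until its foot has driven the red stop all the way home, then let go and swing the lid fully shut, rim to rim. Leave the oil bottle, the screw bin and the hand screwdriver where they are.

Things in the scene. Friction and masses are not known exactly. Their poses are not given: they have to be found in the camera images.
- spindle: The part: steel cylinder 44 mm diameter, 152 mm long, plus a dark 28 mm nose, 8 mm long (160 mm overall); 0.33 to 0.53 kg, centre of mass 78 mm from the foot. Starts upright on its foot, which has a black sleeve and a blue band. Origin: centre of the foot face; z along its axis, foot to nose. Gripped about 105 mm from the foot, it clears a gripper tilted 35 to 50 degrees from its axis.
- spindle_foot (a point): Centre of the spindle's foot face (the same point as spindle).
- cradle: Grey lower half of the case, fixed: tray sloping 15 degrees lengthwise, red stop at its low end. Origin: centre of its underside, 42 mm above the table. y up the slope away from the stop (roughly to the robot's left), x level across, roughly away from the robot, towards the hinge; z square to the tray. In this frame: x -50 to 55 mm, y -105 to 105, floor z = 6, rim z = 18.
- home (a point): Where the centre of the spindle's foot must end: x 0, y -78, z 40 mm in the cradle's frame, the spindle pointing up the slope along y. Two black V saddles at y = -48 and 42 mm (22 mm long, within 21 mm of x = 0, tops below z = 28) carry its axis at x = 0, z = 40; fingers on the spindle's flanks clear them.
- stop (a joint): Red sliding stop at the tray's low end, a block 34 mm wide (x), z 8 to 58 mm. Value: metres from home towards the saddles, 0 = home; starts 0.008 to 0.014. Stiff slide: it yields only to about 5 N and stays where it is left; home is a hard stop, felt as a steep rise of force.
- stop_face (a point): Point on the stop's face towards the spindle, on the spindle's axis (x = 0, z = 40 mm in the cradle's frame); moves with the stop.
- lid (a joint): Aluminium upper half of the case: a shell 105 x 210 mm, 53 mm deep, hinged on the tray's rim farthest from the robot. Value in rad, 0 = shut rim to rim (hard stop), growing as it opens; starts 1.75 to 2.0, leaning back away from the robot. The stiff hinge keeps it where it is left; 2 to 5 N at the tab moves it.
- lid_hinge (a point): Middle of the hinge line: x 55, y 0, z 18 mm in the cradle's frame; the lid turns about the cradle's y. A lid point at r from the hinge towards the free edge and h above the rim when shut lies, in the cradle's (x, z), at hinge + r*(-cos v, sin v) + h*(sin v, cos v), v = lid angle.
- lid_tab (a point): Middle of the outer (upper when shut) face of the black tab on the lid's free edge: r = 119, h = 8 mm. The tab sticks out 28 mm beyond the lid's front wall (r 103 to 131 mm), is 80 mm wide along y and 8 mm thick. Push on this face to close the lid.
- oil: Bystander: yellow oil bottle, 54 mm diameter, 135 mm tall, orange cap, standing. Origin: centre of its underside, z up.
- bin: Bystander: open blue bin of screws, 100 x 75 x 40 mm, beyond the upper end of the case. Origin: centre of its underside.
- driver: Bystander: hand screwdriver, 190 mm long, lying on the table. Origin: on the table under its middle; x along it towards the tip.
Mind the look-alikes: they are no part of the job. There is more than one size of the spindle; the one meant has the size given above.

How it is judged:
On the way:
1. with the lid still open, the spindle lies in both saddles with its foot against the stop and the stop home (angle between the z axis of spindle and the y axis of cradle, either way round below 0.06 rad and x of spindle_foot in the frame of cradle between -0.004 and 0.004 m and z of spindle_foot in the frame of cradle between 0.0355 and 0.0445 m and y of spindle_foot in the frame of cradle between -0.0815 and -0.0745 m and value of joint stop below 0.0025 m and value of joint lid above 0.8 rad), for 0.2 s.
At the end, for the whole second after the job is handed in: The spindle lies at rest and released in both saddles, along the tray within 0.06 rad, its foot centre within 4 mm across, 4.5 mm in height and 3.5 mm along of home, the red stop within 2.5 mm of home, and the lid shut within 0.035 rad. The bystanders are within 30 mm of where they were (angle between the z axis of spindle and the y axis of cradle, either way round below 0.06 rad and x of spindle_foot in the frame of cradle between -0.004 and 0.004 m and z of spindle_foot in the frame of cradle between 0.0355 and 0.0445 m and y of spindle_foot in the frame of cradle between -0.0815 and -0.0745 m and value of joint stop below 0.0025 m and value of joint lid below 0.035 rad and linear speed of spindle below 0.02 m/s and angular speed of spindle below 0.1 rad/s and contact force between the fingers and spindle below 0.1 N and distance of each of oil, bin, driver from where it was at the start of the episode below 0.03 m); the robot touches nothing.
It fails at once if the spindle is dropped or knocked over (moves faster than 0.45 m/s with the fingers not on it) (linear speed of spindle above 0.45 m/s and contact force between the fingers and spindle below 0.5 N).
It fails at once if the oil bottle is moved more than 30 mm (distance of oil from where it was at the start of the episode above 0.03 m).
It fails at once if the screw bin is moved more than 30 mm (distance of bin from where it was at the start of the episode above 0.03 m).
It fails at once if the hand screwdriver is moved more than 30 mm (distance of driver from where it was at the start of the episode above 0.03 m).
It fails at once if the oil bottle is knocked over (angle between oil's own z axis and vertical above 0.5 rad).
It also fails if it takes over 54 s, if anything falls off the work surface, if the arm or the gripper's body presses on something with over 40 N, if the wrist force passes 120 N, or if a joint passes its speed limit or range.

ROBOT

A 6-joint arm with a two-finger parallel gripper is mounted at the origin on the work surface. World frame = base frame: x ahead of the robot, y to its left, z up, the work surface at z = 0. Lengths are in m, angles in rad, forces in N, time in s.
With the tool pointing down it reaches from about 0.275 to 0.725 m from the base axis. Payload 5.6 kg.
Tool frame: the origin (TCP) lies between the finger pads; the fingertips stand robot.tcp_to_tips ahead of it and the grasp point (between the pads) lies 6 mm ahead of it (robot.tcp_to_tips is the distance from the TCP to the fingertips, in m); z points along the fingers, y is the line along which they close (so a half turn about z gives the same grasp; the last joint's range is limited). The gripper opens to 85 mm and grips with 20 to 120 N. Pads are 22 mm wide; open, the fingers measure 114 mm over their backs; the gripper's body (76 mm by 85 mm) begins 54 mm behind the grasp point. The pads swing forward as they close: fully open they stand 13 mm farther back than shut.
Start: joints at [-0.856, 0.255, 0.108, 0, -1.424, -0.285], TCP at [0.229, -0.5, 0.256] pointing down, gripper open.
Joint ranges: [-2.95, 2.95], [-1.21, 1.97], [-1.09, 1.5], [-2.87, 1.71], [-2.94, -0.07], [-3.05, 3.05]. Speed limits (rad/s): [2.57, 2.57, 3.14, 3.14, 3.14, 3.14].

INTERFACE

Orientations are given as a unit quaternion [x, y, z, w].
In Python, from plant import robot gives the robot as it stands.
- The arm moves only by the tool drive_tool, never from a script. Its argument "commands" is a list that holds one entry, the list of rows, each a list of 7 numbers: the turn, a rotation vector about the world's x, y, z each as a share of 0.5 rad, from -1 to 1, then the shift along the world's x, y, z each as a share of 200 mm, from -1 to 1, then the opening, from -1 (shut) to 1 (fully open). In form: [[[rx, ry, rz, tx, ty, tz, claw], ...]]. A call has exactly 10 rows; each row shifts and turns the commanded pose from where the row before left it; what a row does not reach is not made up. A row lasts 1/12 s, in which the tool goes at most 41.7 mm and 7.16 degrees, less where a joint would pass 70% of its speed; a pose out of reach is approached as far as the arm can. A call with a number of a shift or a turn outside -1 to 1 is refused whole. A call with a gripper value outside its range is refused whole. The fingers move at their own pace and stop on an object; "grip_force" is the grip in N (left out, the last holds). Time passes only in rows, so rows that do not move let the fingers close, or fill a call up. It gives the time, the measured TCP pose, the force, the opening and the grip force at its end, in the units of the state.
- robot.sense(): the state, without advancing time (a new reading comes with each control period).
- robot.camera(name): name is "side" or "top" or "wrist"; returns the picture (384x512x3 uint8, blue, green, red); there is no depth.
- robot.get_calibration(name): a dict with "fx", "fy", "cx", "cy" (pixels), "rvec" (rotation vector, rad) and "tvec" (3), from world to camera coordinates, as OpenCV has them. Camera axes: x right, y down, z forward; pixel columns grow to the right and rows downward; lengths in m; the calibration is good to about 2 mm. A picture is of the moment at which its call begins: read the wrist's pose just before it. get_calibration takes no time and is no camera call; for the wrist camera it gives the pose at the moment of the call.
- robot.hand_in(): hands the job in; it is judged then, once.
The state is a dict: "time": time; "joint_pos": joint angles; "qd": joint speeds; "tau": joint torques, N m; "position": TCP position; "tcp_rot": TCP orientation; "wrist_force": force on the tool from outside, world axes, zero at the start; "ft_torque": the same for the moment, N m; "finger_gap": finger opening in m; "grasp_force": force on a finger pad.
Only numpy, scipy, OpenCV 4.12 (cv2) and the standard library are available. Lean on these libraries where they do the work, as an engineer would, in place of code of your own. Each camera call takes 0.05 s, during which the arm holds its last target. There are 200 camera calls.

## Working session

There is one attempt and no reset: what is moved stays moved. The work goes in short steps, Python scripts to look and compute and a tool call to move; the robot and the scene stay as the last step left them, time stands still between calls to the robot, and variables do not carry over. Pictures are saved under pics/ and viewed, at most 10 in all, crops included, and the job is handed in when it is done.

Besides the shell and the picture viewer there is one more tool, called after "Call:" as name([rows], argument=value, ...), one row to a line, values as JSON. drive_tool: Moves the arm, as the interface text tells. Shift numbers are shares of 200 mm and turn numbers shares of 0.5 rad, none past 1 either way. Its arguments: {"type":"object","properties":{"commands":{"type":"array"},"grip_force":{"type":"number"}},"required":["commands"]}

```bash
ls; mkdir -p pics; python3 - <<'E'
from plant import robot
import cv2,numpy as np
s=robot.sense()
print(s['time'],s['position'],s['tcp_rot'],robot.tcp_to_tips)
for n in ['side','top']:
    im=robot.camera(n); cv2.imwrite(f'pics/{n}0.png',im); c=robot.get_calibration(n);print(n,c)
im1=cv2.imread('pics/side0.png');im2=cv2.imread('pics/top0.png')
cv2.imwrite('pics/side0b.png',cv2.resize(im1,(800,600),interpolation=cv2.INTER_CUBIC));cv2.imwrite('pics/top0b.png',cv2.resize(im2,(800,600),interpolation=cv2.INTER_CUBIC))
E
```

```text
pics
0.0 [ 0.22903676 -0.49953343  0.25540811] [-2.13231060e-01  9.77001334e-01  9.21553457e-04 -2.44265406e-04] 0.025
side {'fx': 443.6783562247028, 'fy': 443.6783562247028, 'cx': 256.098437251606, 'cy': 188.2997585476954, 'rvec': array([ 0.92881574, -2.46036447,  1.07021374]), 'tvec': array([0.52825616, 0.28004549, 0.9493746 ])}
top {'fx': 454.45447524585614, 'fy': 454.45447524585614, 'cx': 249.75469385779007, 'cy': 195.43899751120472, 'rvec': array([ 2.14715761, -2.20041305,  0.09639691]), 'tvec': array([0.1052432 , 0.60038486, 1.27372235])}
```

View pics/side0b.png

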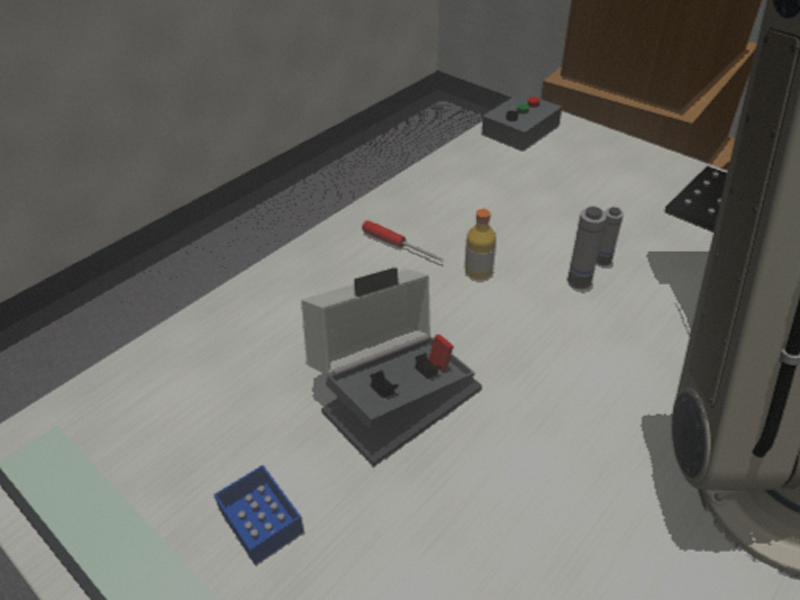

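View pics/top0b.png

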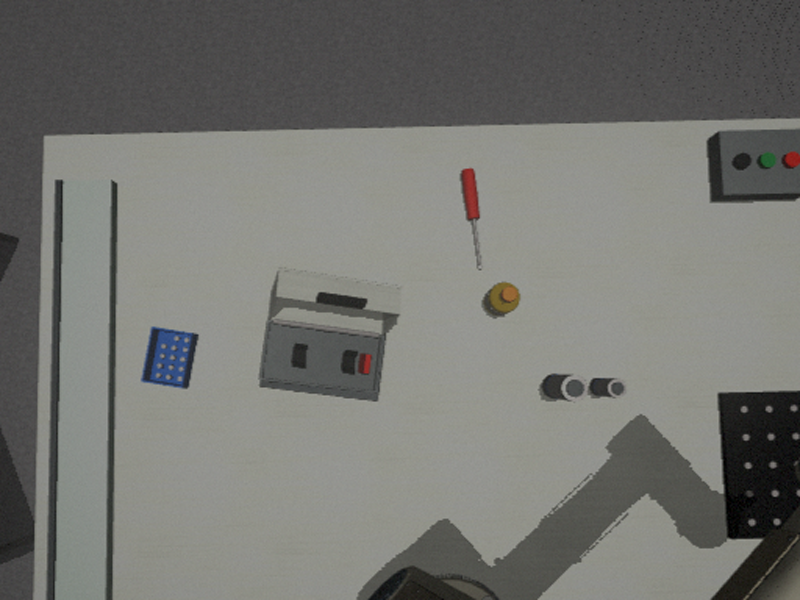

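Two candidates. The larger cylinder is at side (588,248) / top (565,387), the smaller at side (612,235) / top (607,387). The larger one should be the 44 mm spindle. I'll confirm it in an enlarged crop together with the case.

```bash
cat > h.py <<'E'
import numpy as np,cv2
from scipy.spatial.transform import Rotation as R
def proj(c,P):
    P=np.atleast_2d(np.array(P,float))
    K=np.array([[c['fx'],0,c['cx']],[0,c['fy'],c['cy']],[0,0,1]])
    return cv2.projectPoints(P,np.array(c['rvec']),np.array(c['tvec']),K,None)[0][:,0]
def ray(c,uv):
    Rm=R.from_rotvec(c['rvec']).as_matrix();o=-Rm.T@c['tvec']
    d=Rm.T@np.array([(uv[0]-c['cx'])/c['fx'],(uv[1]-c['cy'])/c['fy'],1]);return o,d
def atz(c,uv,z):
    o,d=ray(c,uv);return o+d*(z-o[2])/d[2]
E
python3 - <<'E'
import cv2,numpy as np
from h import *
from plant import robot
s=cv2.imread('pics/side0.png');t=cv2.imread('pics/top0.png')
def crop(i,x,y,w,h,k): return cv2.resize(i[y:y+h,x:x+w],None,fx=k,fy=k,interpolation=cv2.INTER_CUBIC)
out=np.zeros((600,800,3),np.uint8)
# side spindles x5: 50x60 ; top spindles x5 ; case side x3.5; case top x3.5
a=crop(s,355,125,50,60,5);out[:300,:250]=a
b=crop(t,340,230,66,36,5);out[300:480,:330]=b
c=crop(s,190,165,120,132//1,3.75);c=c[:480];out[:c.shape[0],340:340+c.shape[1]]=c[:600]
cv2.imwrite('pics/c1.png',out)
d=crop(t,160,165,100,95,6);cv2.imwrite('pics/c2.png',d)
E
```

```text
(no output)
```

View pics/c1.png

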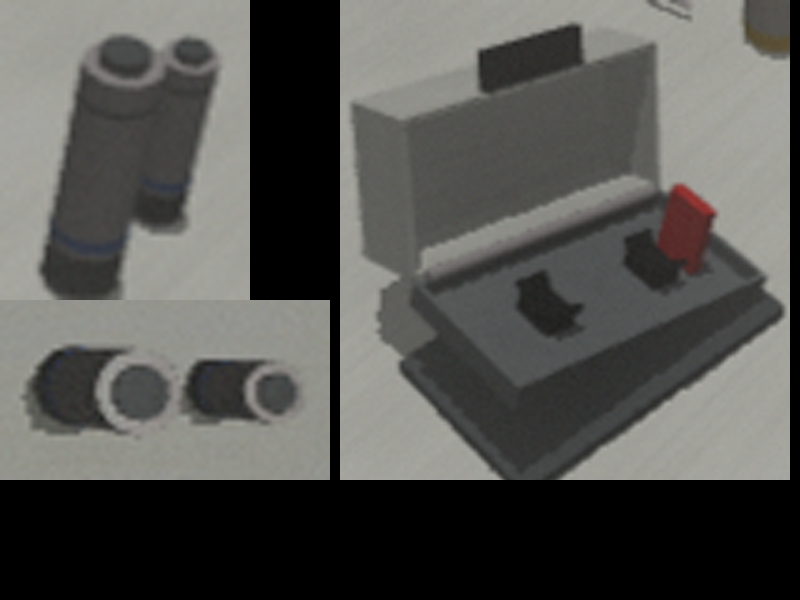

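View pics/c2.png

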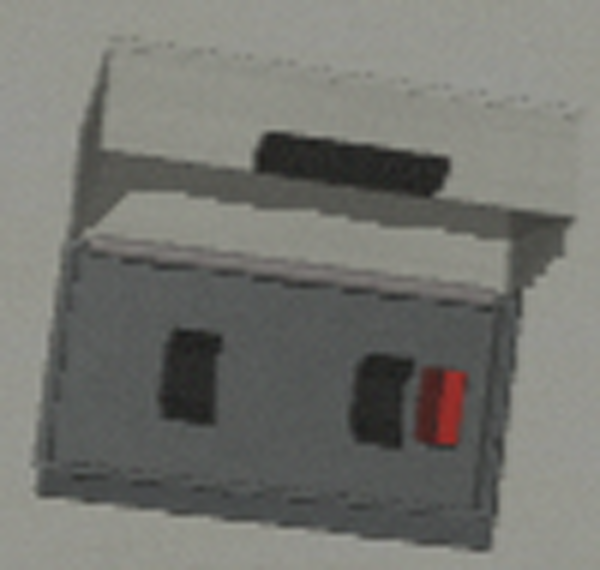

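```bash
cat > m.py <<'E'
from h import *
from plant import robot
from scipy.optimize import least_squares
cs,ct=robot.get_calibration('side'),robot.get_calibration('top')
for c in (cs,ct): print('cam',ray(c,(c['cx'],c['cy']))[0])
S=lambda x,y:(190+(x-340)/3.75,165+y/3.75)
T=lambda x,y:(160+x/6,165+y/6)
obs=[(cs,S(412,290),(55,105,18)),(cs,S(766,278),(-50,-105,18)),(cs,S(520,390),(-50,105,18)),(cs,S(660,193),(55,-105,18)),
(ct,T(68,243),(55,105,18)),(ct,T(40,465),(-50,105,18)),(ct,T(490,512),(-50,-105,18)),(ct,T(520,290),(55,-105,18))]
def fr(p):
    Rm=(R.from_euler('z',p[2])*R.from_euler('x',15,degrees=True)).as_matrix();return Rm,np.array([p[0],p[1],0.042])
def w(p,q): Rm,o=fr(p);return Rm@(np.array(q)/1000)+o
f=lambda p:np.concatenate([proj(c,w(p,q))[0]-uv for c,uv,q in obs])
if __name__=='__main__':
    r=least_squares(f,[.45,.1,0],loss='soft_l1');print('cradle',r.x);print(np.round(f(r.x).reshape(-1,2),1))
    p=r.x
    tab=[(cs,S(478,50),-1,131,8),(cs,S(580,25),1,131,8)]
    # lid angle from tab: side: inner-side face corners: top edge r=131 h 0..8, y=+-40
    def lid(v,rr,h,y): return w(p,(55+rr*-np.cos(v)+h*np.sin(v),y,18+rr*np.sin(v)+h*np.cos(v)))
    g=lambda v:np.concatenate([proj(cs,lid(v[0],131,0,40))[0]-S(478,50),proj(cs,lid(v[0],131,0,-40))[0]-S(580,26),
      proj(cs,lid(v[0],103,0,40))[0]-S(481,92)])
    q=least_squares(g,[1.9]);print('lid',q.x,np.round(q.fun,1))
    # spindle: nose top centre in side & top
    a=[(cs,(355+124/5,125+50/5),.16),(ct,(340+139/5,230+393/5-60),.16),(cs,(355+82/5,125+280/5),.0)]
    g=lambda v:np.concatenate([proj(c,[v[0],v[1],z])[0]-uv for c,uv,z in a])
    q=least_squares(g,[.4,-.25]);print('sp',q.x,np.round(q.fun,1))
    a=[(cs,(355+192/5,125+48/5)),(ct,(340+274/5,230+393/5-60))]
    g=lambda v:np.concatenate([proj(c,v)[0]-uv for c,uv in a])
    q=least_squares(g,[.4,-.3,.14]);print('small',q.x,np.round(q.fun,1))
    print('oil',atz(ct,(505*.64,297*.64),.12),'driver',atz(ct,(479*.64,268*.64),.0),atz(ct,(468*.64,170*.64),.01),'bin',atz(ct,(170*.64,357*.64),.03))
    for nm,q in [('home',(0,-78,40)),('stop12',(0,-66,40)),('nose',(0,82,40))]: print(nm,w(p,q))
    for nm,q in [('redtop',(0,-70,58))]: print(nm,proj(ct,w(p,q)), 'obs',T(440,408),T(467,408))
E
python3 m.py
```

```text
cam [0.0437789  0.72195183 0.8577069 ]
cam [0.48484935 0.08919364 1.32320532]
cradle [ 0.50872795  0.21750752 -0.13317046]
[[ 0.2 -2. ]
 [ 0.2 -1.5]
 [ 0.2 -0.6]
 [-0.5 -2. ]
 [-0.4 -0.3]
 [-0.6  1.1]
 [-0.7  0.9]
 [-1.6  0.9]]
lid [1.92575528] [ 0.3  0.5 -0.9 -0.8  0.5  0.9]
sp [ 0.44720753 -0.20561885] [ 0.5  0.2 -0.2  0.2 -0.6 -0.7]
small [ 0.44491358 -0.28773203  0.11791851] [ 0.1  0.  -0.1 -0.1]
oil [ 0.60385188 -0.10524235  0.12      ] driver [ 0.67167572 -0.07794574  0.        ] [ 0.8574614  -0.06257893  0.01      ] bin [0.51817354 0.49319391 0.03      ]
home [0.49734961 0.13257129 0.06044915]
stop12 [0.49888865 0.14405978 0.06355498]
nose [0.51787008 0.28575104 0.10186019]
redtop [[234.0954059 232.4416732]] obs (233.33333333333331, 233.0) (237.83333333333331, 233.0)
```

Crop shows the left cylinder has a ring about 84 px wide against 54 px for the other (44 mm vs 28 mm diameter at x5). The left one, at (.447, -.206), is the spindle meant. The case fits at (.509, .218) with yaw -0.133. I'll approach from the robot's side, clear of the small look-alike.

Call:
drive_tool([
  [[0.093,-0.204,0,0.065,0.127,-0.027,0.65],[0.093,-0.204,0,0.065,0.127,-0.027,0.65],[0.093,-0.204,0,0.065,0.127,-0.027,0.65],[0.093,-0.204,0,0.065,0.127,-0.027,0.65],[0.093,-0.204,0,0.065,0.127,-0.027,0.65],[0.093,-0.204,0,0.065,0.127,-0.027,0.65],[0.093,-0.204,0,0.065,0.127,-0.027,0.65],[0,0,0,0.065,0.127,-0.027,0.65],[0,0,0,0.065,0.127,-0.027,0.65],[0,0,0,0.065,0.127,-0.027,0.65]],
], grip_force=90)

```text
time: 0.93
position: [0.3588, -0.2454, 0.2013]
tcp_rot: [-0.195, 0.903, 0.081, 0.374]
wrist_force: [1.7, -0.2, 0.1]
finger_gap: 0.0705
grasp_force: 0.0
```

```bash
cat > st.py <<'E'
from h import *
from plant import robot
def st():
    s=robot.sense();Rm=R.from_quat(s['tcp_rot']).as_matrix()
    print('t',round(s['time'],2),'p',np.round(s['position'],4),'z',np.round(Rm[:,2],3),'y',np.round(Rm[:,1],3),'q',np.round(s['joint_pos'],2),'F',np.round(s['wrist_force'],1),'gap',round(s['finger_gap'],4),'gf',s['grasp_force'])
    return s,Rm
E
python3 - <<'E'
from st import *
st()
c=robot.get_calibration('wrist');im=robot.camera('wrist')
for P in [(.447,-.206,.16),(.447,-.206,.152),(.447,-.206,0)]:
    u=proj(c,P)[0];print(u);cv2.drawMarker(im,tuple(int(round(x)) for x in u),(0,255,255),0,9,1)
cv2.imwrite('pics/w1.png',im);st()
E
```

```text
t 0.93 p [ 0.3588 -0.2454  0.2013] z [ 0.643  0.292 -0.708] y [-0.414  0.91   0.   ] q [-0.9   0.02 -0.29 -0.83 -1.18  0.05] F [ 1.7 -0.2  0.1] gap 0.0705 gf 0.0
[256.94123066 255.72139875]
[256.94038411 245.00407326]
[256.92820375  90.8004512 ]
t 0.98 p [ 0.3602 -0.2407  0.2012] z [ 0.644  0.297 -0.705] y [-0.416  0.909  0.003] q [-0.89  0.01 -0.29 -0.84 -1.18  0.05] F [ 1.7  7.9 -1.7] gap 0.0702 gf 0.0
```

View pics/w1.png

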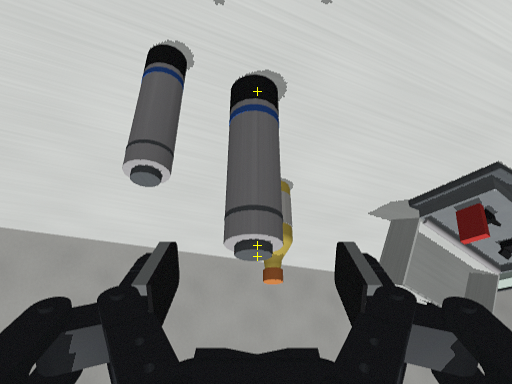

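The picture shows the 44 mm spindle centred between the open fingers, nose at (253,250) and foot at (256,93). Both agree with the predicted marks to about 1 mm. Advancing along the tool axis.

Call:
drive_tool([
  [[0,0,0,0.0525,0.023,-0.0578,0.65],[0,0,0,0.0525,0.023,-0.0578,0.65],[0,0,0,0.0525,0.023,-0.0578,0.65],[0,0,0,0.0525,0.023,-0.0578,0.65],[0,0,0,0.0525,0.023,-0.0578,0.65],[0,0,0,0.0525,0.023,-0.0578,0.65],[0,0,0,0.0525,0.023,-0.0578,0.65],[0,0,0,0.0525,0.023,-0.0578,0.65],[0,0,0,0,0,0,0.65],[0,0,0,0,0,0,0.65]],
])

```text
time: 1.82
position: [0.4429, -0.2087, 0.1091]
tcp_rot: [-0.197, 0.903, 0.082, 0.373]
wrist_force: [0.9, -0.2, -0.5]
finger_gap: 0.0705
grasp_force: 0.0
```

Call:
drive_tool([
  [[0,0,0,0,0,0,0.4],[0,0,0,0,0,0,0.2],[0,0,0,0,0,0,0],[0,0,0,0,0,0,-1],[0,0,0,0,0,0,-1],[0,0,0,0,0,0,-1],[0,0,0,0,0,0,-1],[0,0,0,0,0,0,-1],[0,0,0,0,0,0,-1],[0,0,0,0,0,0,-1]],
])

```text
time: 2.65
position: [0.4432, -0.2097, 0.1109]
tcp_rot: [-0.197, 0.903, 0.08, 0.374]
wrist_force: [-3.7, -0.5, 5.8]
finger_gap: 0.0421
grasp_force: 90.1
```

```bash
python3 - <<'E'
from st import *
st()
im=cv2.resize(robot.camera('side')[80:240,280:460],None,fx=3,fy=3,interpolation=cv2.INTER_CUBIC)
cv2.imwrite('pics/s2.png',im)
E
```

```text
t 2.65 p [ 0.4432 -0.2097  0.1109] z [ 0.644  0.292 -0.707] y [-0.416  0.909 -0.003] q [-0.7   0.17 -0.36 -0.95 -0.9   0.13] F [-3.7 -0.5  5.8] gap 0.0421 gf 90.09446382522583
```

View pics/s2.png

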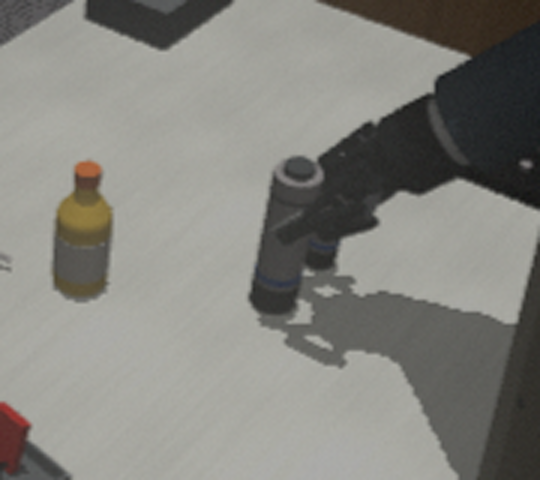

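Gripped with 90 N, spindle still upright. Lifting and yawing.

Call:
drive_tool([
  [[0,0,0,0,0,0.08,-1],[0,0,0,0,0,0.12,-1],[0,0,0,0,0,0.12,-1],[0,0,0.224,0,0,0.1,-1],[0,0,0.224,0,0,0.1,-1],[0,0,0.224,0,0,0.1,-1],[0,0,0.224,0,0,0.1,-1],[0,0,0.224,0,0,0.1,-1],[0,0,0.224,0,0,0.1,-1],[0,0,0.224,0,0,0.1,-1]],
])

```text
time: 3.53
position: [0.4421, -0.2098, 0.3136]
tcp_rot: [-0.528, 0.758, 0.219, 0.313]
wrist_force: [1.0, -0.4, -4.7]
finger_gap: 0.0419
grasp_force: 92.8
```

Call:
drive_tool([
  [[0,0,0.224,0,0,0,-1],[0,0,0.224,0.02,0.1,0,-1],[0,0,0,0.03,0.14,0,-1],[0,0,0,0.03,0.14,0,-1],[0,0,0,0.03,0.14,0,-1],[0,0,0,0.03,0.14,0,-1],[0,0,0,0.03,0.14,0,-1],[0,0,0,0.03,0.14,0,-1],[0,0,0,0.03,0.14,0,-1],[0,0,0,0.03,0.14,0,-1]],
])

```text
time: 4.37
position: [0.4946, 0.0357, 0.3127]
tcp_rot: [-0.608, 0.696, 0.252, 0.287]
wrist_force: [0.5, -0.5, -4.2]
finger_gap: 0.0416
grasp_force: 93.1
```

```bash
python3 - <<'E'
from st import *
st()
E
```

```text
t 4.37 p [0.4946 0.0357 0.3127] z [ 0.094  0.7   -0.708] y [-0.991  0.134  0.001] q [-0.19  0.18  0.18 -0.78 -1.61  0.04] F [ 0.5 -0.5 -4.2] gap 0.0416 gf 93.10258269309998
```

Call:
drive_tool([
  [[-0.22,0.03,0,0.008,0.1,0,-1],[-0.22,0.03,0,0.008,0.1,0,-1],[-0.22,0.03,0,0.008,0.1,0,-1],[-0.22,0.03,0,0.008,0.1,0,-1],[-0.22,0.03,0,0.008,0.1,0,-1],[-0.22,0.03,0,0.008,0.1,0,-1],[-0.22,0.03,0,0.008,0.1,0,-1],[-0.22,0.03,0,0.008,0.1,0,-1],[-0.22,0.03,0,0.008,0.1,0,-1],[-0.22,0.03,0,0.008,0.1,0,-1]],
])

```text
time: 5.2
position: [0.5105, 0.2362, 0.3137]
tcp_rot: [-0.65, 0.742, -0.108, -0.124]
wrist_force: [2.0, -1.2, -5.1]
finger_gap: 0.0422
grasp_force: 93.1
```

Call:
drive_tool([
  [[-0.2,0.027,0,0,0,-0.1,-1],[-0.2,0.027,0,0,0,-0.1,-1],[0,0,0,0,0,-0.1,-1],[0,0,0,0,0,0,-1],[0,0,0,0,0,0,-1],[0,0,0,0,0,0,-1],[0,0,0,0,0,0,-1],[0,0,0,0,0,0,-1],[0,0,0,0,0,0,-1],[0,0,0,0,0,0,-1]],
])

```text
time: 6.03
position: [0.5113, 0.2347, 0.2547]
tcp_rot: [-0.636, 0.727, -0.171, -0.196]
wrist_force: [0.6, 0.2, -5.2]
finger_gap: 0.0415
grasp_force: 92.8
```

```bash
cat > rel.py <<'E'
from st import *
import m
from m import fr
P=least=m.least_squares(m.f,[.45,.1,0],loss='soft_l1').x
Rc,oc=fr(P)
Rg=R.from_quat([-0.197,0.903,0.08,0.374]).as_matrix()
ft=Rg.T@np.array([.0041,.0019,-.1109]); at=Rg.T@np.array([0,0,1.]); ft[1]=0
def rel():
    s,Rm=st();foot=s['position']+Rm@ft
    fc=Rc.T@(foot-oc);ax=Rc.T@(Rm@at)
    print('foot cradle mm',np.round(fc*1000,1),'axis',np.round(ax,3));return s,Rm,foot
E
python3 - <<'E'
from rel import *
s,Rm,foot=rel()
print('rot left (world)',R.align_vectors([Rc[:,1]],[Rm@at])[0].as_rotvec())
im=robot.camera('side');c=robot.get_calibration('side')
for z in (0,.152): 
    u=proj(c,foot+Rm@at*z)[0];cv2.drawMarker(im,tuple(int(round(x)) for x in u),(0,255,255),0,7,1)
for q in [(0,-78,40),(0,82,40),(-50,105,18),(-50,-105,18),(55,105,18),(0,-105,18)]:
    u=proj(c,Rc@(np.array(q)/1e3)+oc)[0];cv2.drawMarker(im,tuple(int(round(x)) for x in u),(0,255,0),0,5,1)
cv2.imwrite('pics/s3.png',cv2.resize(im[90:300,180:360],None,fx=2.85,fy=2.85,interpolation=cv2.INTER_CUBIC))
E
```

```text
cam [0.0437789  0.72195183 0.8577069 ]
cam [0.48484935 0.08919364 1.32320532]
t 6.03 p [0.5113 0.2347 0.2547] z [-0.067 -0.497 -0.865] y [-0.991  0.134  0.   ] q [ 0.87  0.51  0.26  0.28 -1.77 -1.01] F [ 0.6  0.2 -5.2] gap 0.0415 gf 92.8030264377594
foot cradle mm [  0.2 -39.1 196.6] axis [ 0.004  1.    -0.001]
rot left (world) [ 0.00102902 -0.00114023  0.00370782]
```

View pics/s3.png

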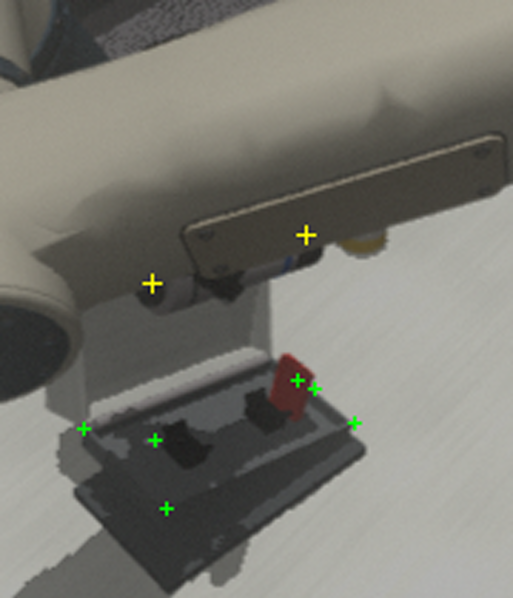

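The picture shows the spindle held level with the tray axis. Its nose end at (150,295) agrees with my mark, and the foot points to the red stop at (290,385). I'll check the sideways alignment with the wrist camera.

```bash
python3 - <<'E'
from rel import *
s,Rm,foot=rel()
c=robot.get_calibration('wrist');im=robot.camera('wrist')
k=1.56;im=cv2.resize(im,None,fx=k,fy=k,interpolation=cv2.INTER_CUBIC)
def mk(P,col):
    u=proj(c,P)[0]*k;print(np.round(u));cv2.drawMarker(im,tuple(int(round(x)) for x in u),col,0,8,1)
for z in (0,): mk(foot+Rm@at*z,(0,255,255))
for q in [(-50,-105,18),(55,-105,18),(-17,-66,58),(17,-66,58),(-21,-59,28),(21,-59,28),(-21,31,28),(21,31,28)]: mk(Rc@(np.array(q)/1e3)+oc,(0,255,0))
cv2.imwrite('pics/w2.png',im)
E
```

```text
cam [0.0437789  0.72195183 0.8577069 ]
cam [0.48484935 0.08919364 1.32320532]
t 6.08 p [0.5113 0.2347 0.2544] z [-0.068 -0.498 -0.865] y [-0.991  0.134  0.001] q [ 0.87  0.51  0.26  0.28 -1.77 -1.01] F [ 0.1 -0.  -5.2] gap 0.042 gf 92.8029477596283
foot cradle mm [ 1.000e-01 -3.920e+01  1.964e+02] axis [ 0.004  1.    -0.002]
[401. 137.]
[470. 255.]
[325. 255.]
[428. 272.]
[374. 272.]
[432. 305.]
[369. 305.]
[437. 441.]
[365. 441.]
```

View pics/w2.png

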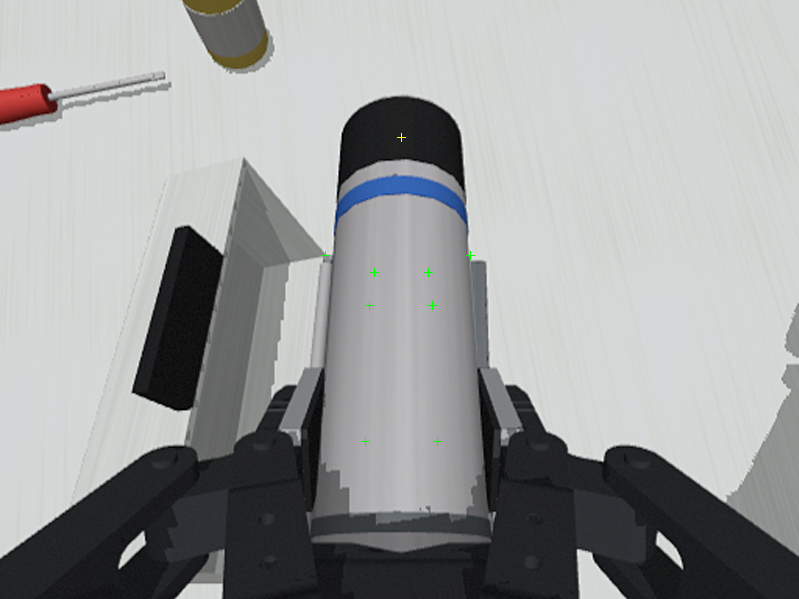

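The picture shows the spindle centred at column 401, foot at row 137. A strip at columns 471–487 (rim or base plate) makes me want to check the case's sideways position before lowering.

```bash
python3 - <<'E'
from rel import *
from m import *
def incr(x,z): return np.round((Rc.T@(x-oc))*1000,1)
yaw=P[2]
def loc(x): d=x-oc; return np.round(1000*np.array([np.cos(yaw)*d[0]+np.sin(yaw)*d[1],-np.sin(yaw)*d[0]+np.cos(yaw)*d[1],x[2]]),1)
for z in (0,.01): print('base side',[loc(atz(cs,S(*u),z)) for u in [(520,482),(782,312),(402,365)]],'top',[loc(atz(ct,T(*u),z)) for u in [(38,495),(490,548)]])
cw=robot.get_calibration('wrist')
for z in (0,.01,.03,.06): print('wrist',z,[loc(atz(cw,np.array(u)/1.56,z)) for u in [(487,262),(471,262),(330,262)]])
# red stop and saddle checks with top crop: intersect with cradle plane z
def onpl(c,uv,zc):
    o,d=ray(c,uv);o=Rc.T@(o-oc);d=Rc.T@d;return np.round((o+d*(zc/1e3-o[2])/d[2])*1000,1)
print('red top z58',[onpl(ct,T(*u),58) for u in [(441,370),(467,372),(462,447),(437,445)]])
print('red side',[onpl(cs,S(*u),58) for u in [(678,187),(714,213)]])
print('saddle top z28',[onpl(ct,T(*u),28) for u in [(168,329),(222,334),(161,416),(213,424),(360,354),(412,358),(352,438),(402,446)]])
E
```

```text
cam [0.0437789  0.72195183 0.8577069 ]
cam [0.48484935 0.08919364 1.32320532]
base side [array([-51. , 103.2,  -0. ]), array([ -62.5, -110.4,    0. ]), array([ 68.5, 104.9,   0. ])] top [array([-64.1, 110.6,   0. ]), array([ -65.6, -109. ,    0. ])]
base side [array([-56.6, 107.1,  10. ]), array([ -67.9, -104. ,   10. ]), array([ 61.5, 108.8,  10. ])] top [array([-63.6, 108.8,  10. ]), array([ -65.1, -109.1,   10. ])]
wrist 0 [array([ -68.1, -110.9,    0. ]), array([ -55.5, -110.9,    0. ]), array([  55.6, -111.1,    0. ])]
wrist 0.01 [array([ -66.4, -107.7,   10. ]), array([ -54.1, -107.7,   10. ]), array([  54.2, -107.9,   10. ])]
wrist 0.03 [array([ -62.9, -101.4,   30. ]), array([ -51.2, -101.4,   30. ]), array([  51.4, -101.6,   30. ])]
wrist 0.06 [array([-57.6, -91.9,  60. ]), array([-46.9, -91.9,  60. ]), array([ 47.2, -92. ,  60. ])]
red top z58 [array([ 15.4, -66.5,  58. ]), array([ 15.9, -78.7,  58. ]), array([-18.2, -80.3,  58. ]), array([-18.5, -68.6,  58. ])]
red side [array([ 12.1, -71. ,  58. ]), array([-19.7, -73. ,  58. ])]
saddle top z28 [array([20.4, 55.2, 28. ]), array([20.9, 30.5, 28. ]), array([-19.1,  53.6,  28. ]), array([-20.2,  29.6,  28. ]), array([ 19.1, -34.3,  28. ]), array([ 20. , -58.9,  28. ]), array([-19.8, -35.1,  28. ]), array([-21. , -58.9,  28. ])]
```

Checks agree: the saddles centre on x = 0 within 1 mm, and the strip is the base plate. The stop's face is at y ≈ -67. Lowering square to the tray.

Call:
drive_tool([
  [[0,0,0.007,0.002,0.015,-0.101,-1],[0,0,0,0.002,0.015,-0.101,-1],[0,0,0,0.002,0.015,-0.101,-1],[0,0,0,0.002,0.015,-0.101,-1],[0,0,0,0.002,0.015,-0.101,-1],[0,0,0,0.002,0.015,-0.101,-1],[0,0,0,0.002,0.015,-0.101,-1],[0,0,0,0,0,0,-1],[0,0,0,0,0,0,-1],[0,0,0,0,0,0,-1]],
])

```text
time: 6.97
position: [0.5147, 0.2561, 0.1139]
tcp_rot: [-0.637, 0.726, -0.172, -0.195]
wrist_force: [-0.3, 0.5, -4.4]
finger_gap: 0.0419
grasp_force: 93.1
```

```bash
python3 - <<'E'
from rel import *
rel();robot.camera('side')
c=robot.get_calibration('wrist');im=robot.camera('wrist')
cv2.imwrite('pics/w3.png',cv2.resize(im,None,fx=1.56,fy=1.56,interpolation=cv2.INTER_CUBIC))
E
```

```text
cam [0.0437789  0.72195183 0.8577069 ]
cam [0.48484935 0.08919364 1.32320532]
t 6.97 p [0.5147 0.2561 0.1139] z [-0.064 -0.498 -0.865] y [-0.992  0.129 -0.001] q [ 0.89  0.62  0.09  0.27 -1.5  -1.1 ] F [-0.3  0.5 -4.4] gap 0.0419 gf 93.05566906929016
foot cradle mm [  1.2 -54.6  55. ] axis [-0.001  1.    -0.002]
```

View pics/w3.png

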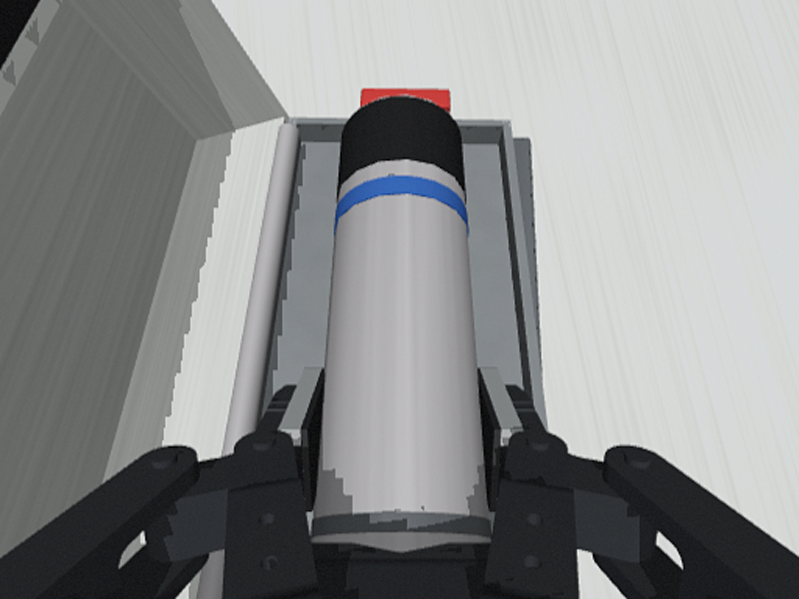

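The picture shows the stop's columns at 361–450 (centre 405.5) against the foot centre at 401.5, and the rim centred likewise. The spindle is about 1.5 mm too far toward the hinge, so I'll correct that while lowering.

Call:
drive_tool([
  [[0,0,0,-0.004,0.0035,-0.0097,-1],[0,0,0,-0.003,0.003,-0.0097,-1],[0,0,0,0.0003,0.0026,-0.0097,-1],[0,0,0,0.0003,0.0026,-0.0097,-1],[0,0,0,0.0003,0.0026,-0.0097,-1],[0,0,0,0.0002,0.0013,-0.0048,-1],[0,0,0,0.0002,0.0013,-0.0048,-1],[0,0,0,0,0,0,-1],[0,0,0,0,0,0,-1],[0,0,0,0,0,0,-1]],
])

```text
time: 7.9
position: [0.5139, 0.2586, 0.1025]
tcp_rot: [-0.637, 0.725, -0.173, -0.196]
wrist_force: [2.8, -4.4, 5.2]
finger_gap: 0.0414
grasp_force: 94.0
```

```bash
python3 -c "
from rel import *
rel()"
```

```text
cam [0.0437789  0.72195183 0.8577069 ]
cam [0.48484935 0.08919364 1.32320532]
t 7.9 p [0.5139 0.2586 0.1025] z [-0.064 -0.5   -0.864] y [-0.992  0.129 -0.001] q [ 0.89  0.63  0.08  0.27 -1.48 -1.11] F [ 2.8 -4.4  5.2] gap 0.0414 gf 93.99811863899231
foot cradle mm [  0.1 -55.3  43.6] axis [-0.001  1.    -0.004]
```

Call:
drive_tool([
  [[0,0,0,0.0001,0.0007,-0.0024,-1],[0,0,0,0.0001,0.0007,-0.0024,-1],[0,0,0,0,0,0,-1],[0,0,0,0,0,0,-1],[0,0,0,0,0,0,-1],[0,0,0,0,0,0,-1],[0,0,0,0,0,0,-1],[0,0,0,0,0,0,-1],[0,0,0,0,0,0,-1],[0,0,0,0,0,0,-1]],
])

```text
time: 8.73
position: [0.5142, 0.2587, 0.1022]
tcp_rot: [-0.637, 0.725, -0.173, -0.196]
wrist_force: [2.7, -3.7, 8.1]
finger_gap: 0.0421
grasp_force: 94.3
```

```bash
python3 -c "
from rel import *
s,_,_=rel();print(s['ft_torque'])"
```

```text
cam [0.0437789  0.72195183 0.8577069 ]
cam [0.48484935 0.08919364 1.32320532]
t 8.73 p [0.5142 0.2587 0.1022] z [-0.063 -0.5   -0.863] y [-0.992  0.129 -0.002] q [ 0.89  0.63  0.08  0.27 -1.48 -1.11] F [ 2.7 -3.7  8.1] gap 0.0421 gf 94.26520943641663
foot cradle mm [  0.4 -55.2  43.4] axis [-0.001  1.    -0.004]
[-1.08139342 -0.70186348  0.63987352]
```

Call:
drive_tool([
  [[0,0,0,0,0,0,-1],[0,0,0,0,0,0,-1],[0,0,0,0.0001,0.0007,-0.0024,-1],[0,0,0,0.0001,0.0007,-0.0024,-1],[0,0,0,0,0,0,-1],[0,0,0,0,0,0,0.1],[0,0,0,0,0,0,0.2],[0,0,0,0,0,0,0.3],[0,0,0,0,0,0,0.3],[0,0,0,0,0,0,0.3]],
], grip_force=20)

```text
time: 9.57
position: [0.5126, 0.26, 0.0984]
tcp_rot: [-0.637, 0.725, -0.171, -0.196]
wrist_force: [-0.3, 1.0, -0.2]
finger_gap: 0.0558
grasp_force: 0.0
```

```bash
python3 - <<'E'
from rel import *
s,Rm,foot=rel();print(s['ft_torque'])
c=robot.get_calibration('wrist');im=robot.camera('wrist')
cv2.imwrite('pics/w4.png',cv2.resize(im,None,fx=1.56,fy=1.56,interpolation=cv2.INTER_CUBIC))
E
```

```text
cam [0.0437789  0.72195183 0.8577069 ]
cam [0.48484935 0.08919364 1.32320532]
t 9.57 p [0.5126 0.26   0.0984] z [-0.067 -0.499 -0.864] y [-0.992  0.13   0.002] q [ 0.89  0.63  0.07  0.26 -1.48 -1.11] F [-0.3  1.  -0.2] gap 0.0558 gf 0.0
foot cradle mm [ -1.5 -55.2  39.3] axis [ 0.     1.    -0.003]
[ 1.53231699 -0.1958673   0.03619827]
```

View pics/w4.png

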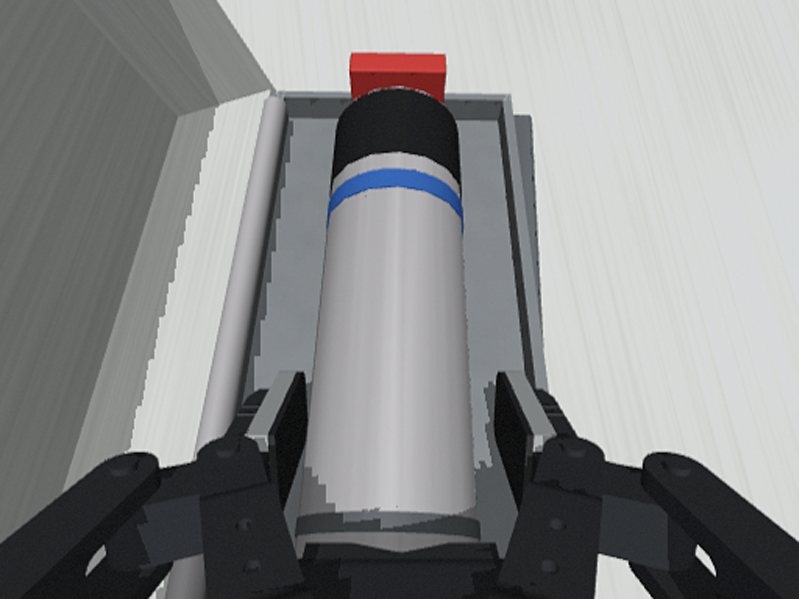

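The picture shows the spindle resting in the saddles with its foot (centre 397) in line with the stop (397). It lies about 2 mm hinge-side of the tool's centre. I'll shift the tool, regrip and then push.

Call:
drive_tool([
  [[0,0,-0.012,0.0055,-0.0007,0,0.3],[0,0,-0.012,0.0055,-0.0007,0,0.3],[0,0,0,0,0,0,0.2],[0,0,0,0,0,0,0.1],[0,0,0,0,0,0,-1],[0,0,0,0,0,0,-1],[0,0,0,0,0,0,-1],[0,0,0,0,0,0,-1],[0,0,0,0,0,0,-1],[0,0,0,0,0,0,-1]],
], grip_force=50)

```text
time: 10.45
position: [0.5154, 0.2595, 0.099]
tcp_rot: [-0.633, 0.729, -0.17, -0.197]
wrist_force: [2.8, -0.1, 1.0]
finger_gap: 0.0427
grasp_force: 50.9
```

Call:
drive_tool([
  [[0,0,0,-0.0013,-0.0096,-0.0026,-1],[0,0,0,-0.0013,-0.0096,-0.0026,-1],[0,0,0,-0.0013,-0.0096,-0.0026,-1],[0,0,0,-0.0013,-0.0096,-0.0026,-1],[0,0,0,-0.0013,-0.0096,-0.0026,-1],[0,0,0,-0.0013,-0.0096,-0.0026,-1],[0,0,0,-0.0013,-0.0096,-0.0026,-1],[0,0,0,-0.0013,-0.0096,-0.0026,-1],[0,0,0,0,0,0,-1],[0,0,0,0,0,0,-1]],
])

```text
time: 11.28
position: [0.5133, 0.245, 0.0951]
tcp_rot: [-0.633, 0.729, -0.17, -0.196]
wrist_force: [1.5, 6.8, 4.4]
finger_gap: 0.0431
grasp_force: 51.7
```

```bash
python3 -c "
from rel import *
s,_,_=rel();print(Rc.T@s['wrist_force'],s['ft_torque'])"
```

```text
cam [0.0437789  0.72195183 0.8577069 ]
cam [0.48484935 0.08919364 1.32320532]
t 11.28 p [0.5133 0.245  0.0951] z [-0.071 -0.496 -0.865] y [-0.99   0.141  0.   ] q [ 0.88  0.62  0.04  0.27 -1.45 -1.11] F [1.5 6.8 4.4] gap 0.0431 gf 51.7476224899292
foot cradle mm [  0.  -70.2  39.7] axis [ 0.011  1.    -0.001]
[0.58827918 7.82433346 2.47415596] [ 2.51545088 -0.31712172 -0.1454048 ]
```

Call:
drive_tool([
  [[0,0,0,-0.001,-0.0072,-0.002,-1],[0,0,0,-0.001,-0.0072,-0.002,-1],[0,0,0,-0.001,-0.0072,-0.002,-1],[0,0,0,-0.001,-0.0072,-0.002,-1],[0,0,0,0,0,0,-1],[0,0,0,0,0,0,-1],[0,0,0,0,0,0,-1],[0,0,0,0,0,0,-1],[0,0,0,0,0,0,-1],[0,0,0,0,0,0,-1]],
])

```text
time: 12.12
position: [0.5125, 0.2395, 0.0936]
tcp_rot: [-0.633, 0.729, -0.17, -0.196]
wrist_force: [0.3, 7.7, 6.3]
finger_gap: 0.0429
grasp_force: 51.8
```

```bash
cat > f.py <<'E'
from rel import *
s,_,_=rel();print(np.round(Rc.T@s['wrist_force'],1))
E
python3 f.py
```

```text
cam [0.0437789  0.72195183 0.8577069 ]
cam [0.48484935 0.08919364 1.32320532]
t 12.12 p [0.5125 0.2395 0.0936] z [-0.071 -0.496 -0.865] y [-0.99   0.141  0.   ] q [ 0.87  0.61  0.03  0.27 -1.44 -1.11] F [0.3 7.7 6.3] gap 0.0429 gf 51.82426035404205
foot cradle mm [ -0.  -76.   39.6] axis [ 0.011  1.    -0.001]
[-0.7  9.   4.1]
```

Call:
drive_tool([
  [[0,0,0,-0.0006,-0.0048,-0.0013,-1],[0,0,0,-0.0006,-0.0048,-0.0013,-1],[0,0,0,-0.0006,-0.0048,-0.0013,-1],[0,0,0,0,0,0,-1],[0,0,0,0,0,0,-1],[0,0,0,0,0,0,-1],[0,0,0,0,0,0,-1],[0,0,0,0,0,0,-1],[0,0,0,0,0,0,-1],[0,0,0,0,0,0,-1]],
])

```text
time: 12.95
position: [0.5123, 0.2378, 0.0932]
tcp_rot: [-0.633, 0.73, -0.17, -0.195]
wrist_force: [-1.0, 10.3, 7.5]
finger_gap: 0.0427
grasp_force: 52.1
```

```bash
python3 f.py
```

```text
cam [0.0437789  0.72195183 0.8577069 ]
cam [0.48484935 0.08919364 1.32320532]
t 12.95 p [0.5123 0.2378 0.0932] z [-0.069 -0.494 -0.867] y [-0.99   0.14  -0.001] q [ 0.87  0.61  0.02  0.27 -1.44 -1.11] F [-1.  10.3  7.5] gap 0.0427 gf 52.13305950164795
foot cradle mm [  0.1 -77.8  39.4] axis [0.01  1.    0.002]
[-2.3 11.7  4.7]
```

Call:
drive_tool([
  [[0,0,0,-0.0006,-0.0048,-0.0013,-1],[0,0,0,-0.0006,-0.0048,-0.0013,-1],[0,0,0,-0.0006,-0.0048,-0.0013,-1],[0,0,0,0,0,0,-1],[0,0,0,0,0,0,-1],[0,0,0,0,0,0,-1],[0,0,0,0,0,0,-1],[0,0,0,0,0,0,-1],[0,0,0,0,0,0,-1],[0,0,0,0,0,0,-1]],
])

```text
time: 13.78
position: [0.5123, 0.2376, 0.0931]
tcp_rot: [-0.634, 0.73, -0.169, -0.192]
wrist_force: [-4.1, 21.7, 12.1]
finger_gap: 0.0425
grasp_force: 53.0
```

```bash
python3 f.py
```

```text
cam [0.0437789  0.72195183 0.8577069 ]
cam [0.48484935 0.08919364 1.32320532]
t 13.78 p [0.5123 0.2376 0.0931] z [-0.067 -0.49  -0.869] y [-0.99   0.139 -0.003] q [ 0.87  0.61  0.01  0.27 -1.43 -1.11] F [-4.1 21.7 12.1] gap 0.0425 gf 52.95810341835022
foot cradle mm [  0.3 -77.9  38.8] axis [0.008 1.    0.007]
[-6.9 23.4  6.3]
```

Force rose steeply to 23 N without motion, so the stop is home. Easing off, opening and backing out along the tool axis.

Call:
drive_tool([
  [[0,0,0,0.0012,0.0096,0.0026,-1],[0,0,0,0,0,0,-1],[0,0,0,0,0,0,0.1],[0,0,0,0,0,0,0.2],[0,0,0,0,0,0,0.3],[0,0,0,0,0,0,0.35],[0,0,0,0,0,0,0.35],[0,0,0,0.003,0.024,0.043,0.35],[0,0,0,0.006,0.049,0.087,0.35],[0,0,0,0.006,0.049,0.087,0.35]],
])

```text
time: 14.62
position: [0.5146, 0.2587, 0.1362]
tcp_rot: [-0.632, 0.729, -0.17, -0.198]
wrist_force: [1.1, 0.1, 0.1]
finger_gap: 0.0577
grasp_force: 0.0
```

Call:
drive_tool([
  [[0,0,0,0.007,0.055,0.1,0.35],[0,0,0,0.007,0.055,0.1,0.35],[0,0,0,0.007,0.055,0.1,0.35],[0,0,0,0.007,0.055,0.1,0.35],[0,0,0,0.007,0.055,0.1,0.35],[0,0,0,0,0,0,-1],[0,0,0,0,0,0,-1],[0,0,0,0,0,0,-1],[0,0,0,0,0,0,-1],[0,0,0,0,0,0,-1]],
])

```text
time: 15.45
position: [0.5215, 0.3134, 0.2348]
tcp_rot: [-0.632, 0.729, -0.17, -0.198]
wrist_force: [0.9, 0.2, -0.2]
finger_gap: 0.0
grasp_force: 0.0
```

```bash
python3 - <<'E'
from rel import *
st()
im=robot.camera('top');im2=robot.camera('wrist')
a=cv2.resize(im[150:270,150:270],(480,480),interpolation=cv2.INTER_CUBIC);b=cv2.resize(im2,(320,240))
o=np.zeros((480,800,3),np.uint8);o[:,:480]=a;o[:240,480:]=b
im3=robot.camera('side');o[240:480,480:]=cv2.resize(im3[130:265,190:370],(320,240),interpolation=cv2.INTER_CUBIC)
cv2.imwrite('pics/t5.png',o)
for v in (1.93,1.5,1.2,.9,.6,.3,0):
    q=np.array((55-119*np.cos(v)+8*np.sin(v),0,18+119*np.sin(v)+8*np.cos(v)))/1e3
    print(v,np.round(Rc@q+oc,4))
print(Rc)
E
```

```text
cam [0.0437789  0.72195183 0.8577069 ]
cam [0.48484935 0.08919364 1.32320532]
t 15.45 p [0.5215 0.3134 0.2348] z [-0.074 -0.499 -0.863] y [-0.99   0.142  0.002] q [ 0.93  0.64  0.45  0.25 -1.84 -1.06] F [ 0.9  0.2 -0.2] gap 0.0 gf 0.0
1.93 [0.6078 0.1712 0.1643]
1.5 [0.5581 0.175  0.1746]
1.2 [0.5234 0.1811 0.1693]
0.9 [0.4921 0.1894 0.1542]
0.6 [0.4672 0.1991 0.1307]
0.3 [0.4508 0.2094 0.1007]
0 [0.4444 0.2193 0.0671]
[[ 0.99114591  0.12825292 -0.03436527]
 [-0.13277719  0.95737343 -0.25652744]
 [ 0.          0.25881905  0.96592583]]
```

View pics/t5.png

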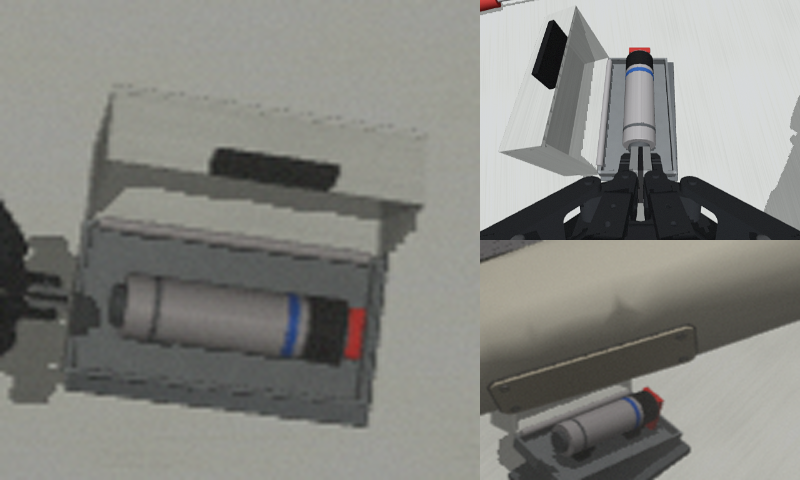

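The picture shows the spindle lying in both saddles with its foot against the red stop and the lid still open. (That was my last picture, one over the allowance of ten, so I go by numbers from here.) Now the tool goes behind the lid tab.

Call:
drive_tool([
  [[0.222,-0.03,0,0,0,0.135,-1],[0.222,-0.03,0,0,0,0.14,-1],[0.222,-0.03,0,0.074,-0.108,0,-1],[0.222,-0.03,0,0.074,-0.108,0,-1],[0.222,-0.03,0,0.074,-0.108,0,-1],[0.222,-0.03,0,0.074,-0.108,0,-1],[0.222,-0.03,0,0.074,-0.108,0,-1],[0,0,0,0.074,-0.108,0,-1],[0,0,0,0.074,-0.108,0,-1],[0,0,0,0.074,-0.108,0,-1]],
])

```text
time: 16.43
position: [0.6405, 0.1389, 0.291]
tcp_rot: [-0.65, 0.749, 0.086, 0.095]
wrist_force: [0.1, 0.1, -0.3]
finger_gap: -0.0
grasp_force: 0.0
```

```bash
cat > lid.py <<'E'
from rel import *
s,Rm=st();print('cradle tcp mm',np.round(1000*Rc.T@(s['position']-oc),1),'F',np.round(Rc.T@s['wrist_force'],1))
def L(v,r,h): return np.array([55-r*np.cos(v)+h*np.sin(v),18+r*np.sin(v)+h*np.cos(v)])
def tcp(v,r,h,dx=15,dz=25):
    C=L(v,r,h)
    if h<10 and v>1.57: C[0]=L(v,131,8)[0]
    return Rc@(np.array([C[0]+dx,0,C[1]+dz])/1e3)+oc
def path(vs,r,h):
    W=np.array([tcp(v,r,h) for v in vs]);print(np.round(W[0],4));print(np.round(np.diff(W,axis=0)/.2,3).tolist());print(np.round(W[-1],4))
E
python3 - <<'E'
from lid import *
print('pre',Rc@np.array([.138,0,.15])+oc)
path(np.linspace(1.93,1.0,11),125,8)
path(np.linspace(1.0,0,11),85,53)
E
```

```text
cam [0.0437789  0.72195183 0.8577069 ]
cam [0.48484935 0.08919364 1.32320532]
t 16.43 p [0.6405 0.1389 0.291 ] z [ 0.03   0.253 -0.967] y [-0.99   0.14   0.006] q [ 0.32  0.42  0.49 -0.23 -1.53 -0.47] F [ 0.1  0.1 -0.3] gap -0.0 gf 0.0
cradle tcp mm [141.    6.1 256.2] F [ 0.1  0.1 -0.3]
pre [0.6403513  0.16070515 0.18688887]
[0.6258 0.1608 0.1939]
[[-0.057, 0.002, 0.021], [-0.059, 0.004, 0.016], [-0.06, 0.005, 0.011], [-0.06, 0.007, 0.005], [-0.058, 0.008, 0.0], [-0.057, 0.009, -0.005], [-0.056, 0.01, -0.01], [-0.055, 0.011, -0.015], [-0.053, 0.013, -0.02], [-0.051, 0.014, -0.025]]
[0.5126 0.1772 0.1893]
[0.5719 0.1717 0.1803]
[[-0.049, 0.007, -0.003], [-0.049, 0.009, -0.008], [-0.047, 0.01, -0.013], [-0.046, 0.011, -0.017], [-0.044, 0.012, -0.022], [-0.041, 0.012, -0.026], [-0.038, 0.013, -0.03], [-0.035, 0.014, -0.033], [-0.031, 0.014, -0.037], [-0.027, 0.014, -0.04]]
[0.4906 0.1949 0.1347]
```

Call:
drive_tool([
  [[0,0,0,0,0.022,-0.1,-1],[0,0,0,0,0.022,-0.1,-1],[0,0,0,0,0.022,-0.1,-1],[0,0,0,0,0.022,-0.1,-1],[0,0,0,0,0.022,-0.1,-1],[0,0,0,0,0,0,-1],[0,0,0,-0.024,0,0.005,-1],[0,0,0,-0.024,0,0.005,-1],[0,0,0,-0.024,0,0.005,-1],[0,0,0,0,0,0,-1]],
])

```text
time: 17.27
position: [0.6257, 0.1631, 0.196]
tcp_rot: [-0.651, 0.748, 0.086, 0.096]
wrist_force: [0.6, 0.3, 0.3]
finger_gap: -0.0001
grasp_force: 0.0
```

```bash
python3 lid.py
```

```text
cam [0.0437789  0.72195183 0.8577069 ]
cam [0.48484935 0.08919364 1.32320532]
t 17.27 p [0.6257 0.1631 0.196 ] z [ 0.032  0.253 -0.967] y [-0.99   0.138  0.003] q [ 0.37  0.42  0.25 -0.24 -1.29 -0.46] F [0.6 0.3 0.3] gap -0.0001 gf 0.0
cradle tcp mm [123.1   2.8 158.7] F [0.6 0.4 0.2]
```

Call:
drive_tool([
  [[0,0,0,0.001,0.01,-0.045,-1],[0,0,0,0,0,0,-1],[0,0,0,-0.057,0.002,0.021,-1],[0,0,0,-0.059,0.004,0.016,-1],[0,0,0,-0.06,0.005,0.011,-1],[0,0,0,-0.06,0.007,0.005,-1],[0,0,0,0,0,0,-1],[0,0,0,0,0,0,-1],[0,0,0,0,0,0,-1],[0,0,0,0,0,0,-1]],
])

```text
time: 18.1
position: [0.5792, 0.1687, 0.1946]
tcp_rot: [-0.651, 0.749, 0.087, 0.094]
wrist_force: [-0.6, -0.0, -0.1]
finger_gap: 0.0002
grasp_force: 0.0
```

```bash
python3 lid.py
```

```text
cam [0.0437789  0.72195183 0.8577069 ]
cam [0.48484935 0.08919364 1.32320532]
t 18.1 p [0.5792 0.1687 0.1946] z [ 0.029  0.252 -0.967] y [-0.99   0.139  0.007] q [ 0.41  0.34  0.12 -0.23 -1.24 -0.49] F [-0.6 -0.  -0.1] gap 0.0002 gf 0.0
cradle tcp mm [ 76.3   1.8 157.5] F [-0.6 -0.1 -0.1]
```

```bash
cat > lv.py <<'E'
from lid import *
def W(v,r,h,y): a=L(v,r,h);return Rc@(np.array([a[0],y,a[1]])/1e3)+oc
def poly(c,v,pts): return np.round(proj(c,np.array([W(v,*p) for p in pts]))).astype(np.int32)
def mean(im,p): m=np.zeros(im.shape[:2],np.uint8);cv2.fillPoly(m,[p],1);return round(float(cv2.mean(im,m)[0]))
def scan(vs):
    out={}
    for n in ('top','side','wrist'):
        c=robot.get_calibration(n);im=cv2.cvtColor(robot.camera(n),cv2.COLOR_BGR2GRAY)
        out[n]=[(round(v,2),mean(im,poly(c,v,[(108,0,-36),(128,0,-36),(128,0,36),(108,0,36)])),mean(im,poly(c,v,[(30,53,-90),(100,53,-90),(100,53,90),(30,53,90)])),mean(im,poly(c,v,[(108,8,-36),(128,8,-36),(128,8,36),(108,8,36)]))) for v in vs]
        print(n,'(v,tab inner,shell outer,tab outer)',out[n])
if __name__=='__main__': scan(np.arange(.6,2.05,.1))
E
python3 lv.py
```

```text
cam [0.0437789  0.72195183 0.8577069 ]
cam [0.48484935 0.08919364 1.32320532]
t 18.1 p [0.5792 0.1687 0.1946] z [ 0.029  0.252 -0.967] y [-0.99   0.139  0.007] q [ 0.41  0.34  0.12 -0.23 -1.24 -0.49] F [-0.6 -0.  -0.1] gap 0.0002 gf 0.0
cradle tcp mm [ 76.3   1.8 157.5] F [-0.6 -0.1 -0.1]
top (v,tab inner,shell outer,tab outer) [(np.float64(0.6), 91, 105, 86), (np.float64(0.7), 87, 110, 84), (np.float64(0.8), 81, 116, 79), (np.float64(0.9), 76, 119, 74), (np.float64(1.0), 73, 122, 73), (np.float64(1.1), 72, 123, 77), (np.float64(1.2), 82, 123, 90), (np.float64(1.3), 94, 119, 99), (np.float64(1.4), 102, 115, 108), (np.float64(1.5), 111, 110, 112), (np.float64(1.6), 113, 109, 125), (np.float64(1.7), 126, 110, 135), (np.float64(1.8), 134, 114, 138), (np.float64(1.9), 137, 117, 136), (np.float64(2.0), 134, 119, 130)]
side (v,tab inner,shell outer,tab outer) [(np.float64(0.6), 64, 95, 65), (np.float64(0.7), 65, 86, 62), (np.float64(0.8), 62, 88, 95), (np.float64(0.9), 111, 81, 108), (np.float64(1.0), 105, 79, 96), (np.float64(1.1), 91, 84, 82), (np.float64(1.2), 81, 90, 80), (np.float64(1.3), 79, 92, 78), (np.float64(1.4), 73, 98, 60), (np.float64(1.5), 52, 102, 44), (np.float64(1.6), 44, 103, 56), (np.float64(1.7), 66, 105, 84), (np.float64(1.8), 89, 106, 100), (np.float64(1.9), 104, 108, 118), (np.float64(2.0), 125, 107, 135)]
wrist (v,tab inner,shell outer,tab outer) [(np.float64(0.6), 200, 72, 202), (np.float64(0.7), 202, 74, 204), (np.float64(0.8), 203, 77, 204), (np.float64(0.9), 204, 80, 202), (np.float64(1.0), 197, 90, 166), (np.float64(1.1), 151, 104, 117), (np.float64(1.2), 93, 114, 93), (np.float64(1.3), 97, 111, 93), (np.float64(1.4), 87, 113, 71), (np.float64(1.5), 77, 131, 22), (np.float64(1.6), 20, 150, 79), (np.float64(1.7), 92, 165, 87), (np.float64(1.8), 92, 174, 95), (np.float64(1.9), 115, 179, 148), (np.float64(2.0), 163, 184, 181)]
```

The lid followed to about 1.57 rad (tab found by scoring the images). Continuing the arc.

Call:
drive_tool([
  [[0,0,0,-0.058,0.005,0.01,-1],[0,0,0,-0.057,0.006,0.005,-1],[0,0,0,-0.056,0.007,0,-1],[0,0,0,-0.055,0.008,-0.005,-1],[0,0,0,-0.053,0.013,-0.02,-1],[0,0,0,-0.051,0.014,-0.025,-1],[0,0,0,0,0,0,-1],[0,0,0,0,0,0,-1],[0,0,0,0,0,0,-1],[0,0,0,0,0,0,-1]],
])

```text
time: 19.08
position: [0.5133, 0.1792, 0.188]
tcp_rot: [-0.651, 0.749, 0.086, 0.094]
wrist_force: [1.0, 0.8, -0.3]
finger_gap: 0.0001
grasp_force: 0.0
```

```bash
python3 lv.py
```

```text
cam [0.0437789  0.72195183 0.8577069 ]
cam [0.48484935 0.08919364 1.32320532]
t 19.08 p [0.5133 0.1792 0.188 ] z [ 0.029  0.252 -0.967] y [-0.99   0.139  0.007] q [ 0.48  0.22 -0.05 -0.23 -1.16 -0.54] F [ 1.   0.8 -0.3] gap 0.0001 gf 0.0
cradle tcp mm [  9.6   1.7 150.7] F [ 0.9  0.9 -0.5]
top (v,tab inner,shell outer,tab outer) [(np.float64(0.6), 117, 106, 122), (np.float64(0.7), 123, 104, 126), (np.float64(0.8), 130, 100, 132), (np.float64(0.9), 134, 95, 134), (np.float64(1.0), 135, 91, 132), (np.float64(1.1), 130, 91, 122), (np.float64(1.2), 118, 93, 111), (np.float64(1.3), 108, 99, 108), (np.float64(1.4), 106, 120, 98), (np.float64(1.5), 93, 149, 80), (np.float64(1.6), 82, 149, 74), (np.float64(1.7), 76, 149, 90), (np.float64(1.8), 98, 149, 102), (np.float64(1.9), 123, 149, 149), (np.float64(2.0), 149, 149, 149)]
side (v,tab inner,shell outer,tab outer) [(np.float64(0.6), 66, 112, 65), (np.float64(0.7), 65, 125, 67), (np.float64(0.8), 73, 118, 116), (np.float64(0.9), 104, 118, 95), (np.float64(1.0), 77, 121, 45), (np.float64(1.1), 55, 128, 100), (np.float64(1.2), 97, 137, 97), (np.float64(1.3), 98, 142, 102), (np.float64(1.4), 104, 149, 117), (np.float64(1.5), 128, 153, 147), (np.float64(1.6), 154, 157, 161), (np.float64(1.7), 164, 159, 167), (np.float64(1.8), 171, 161, 175), (np.float64(1.9), 176, 162, 175), (np.float64(2.0), 175, 160, 175)]
wrist (v,tab inner,shell outer,tab outer) [(np.float64(0.6), 164, 107, 156), (np.float64(0.7), 148, 113, 136), (np.float64(0.8), 129, 118, 110), (np.float64(0.9), 89, 123, 60), (np.float64(1.0), 38, 131, 21), (np.float64(1.1), 26, 137, 58), (np.float64(1.2), 83, 178, 77), (np.float64(1.3), 81, 182, 117), (np.float64(1.4), 115, 186, 96), (np.float64(1.5), 107, 191, 122), (np.float64(1.6), 130, 195, 164), (np.float64(1.7), 178, 199, 190), (np.float64(1.8), 197, 204, 209), (np.float64(1.9), 213, 208, 214), (np.float64(2.0), 214, 212, 214)]
```

Lid at about 1.05 rad. Lifting over to press on the shell's outer face for the rest.

Call:
drive_tool([
  [[0,0,0,-0.004,-0.032,0.121,-1],[0,0,0,-0.004,-0.032,0.121,-1],[0,0,0,0.099,-0.015,0.006,-1],[0,0,0,0.099,-0.015,0.006,-1],[0,0,0,0.099,-0.015,0.006,-1],[0,0,0,0.099,-0.015,0.006,-1],[0,0,0,0.005,0.039,-0.147,-1],[0,0,0,0.005,0.039,-0.147,-1],[0,0,0,0,0,0,-1],[0,0,0,0,0,0,-1]],
])

```text
time: 20.07
position: [0.5917, 0.1697, 0.1811]
tcp_rot: [-0.651, 0.749, 0.087, 0.092]
wrist_force: [0.1, 0.9, 0.6]
finger_gap: 0.0002
grasp_force: 0.0
```

```bash
python3 - <<'E'
from lid import *
path(np.linspace(1.05,0.05,11),85,53)
E
```

```text
cam [0.0437789  0.72195183 0.8577069 ]
cam [0.48484935 0.08919364 1.32320532]
t 20.07 p [0.5917 0.1697 0.1811] z [ 0.025  0.25  -0.968] y [-0.99   0.138  0.01 ] q [ 0.4   0.37  0.14 -0.24 -1.23 -0.48] F [0.1 0.9 0.6] gap 0.0002 gf 0.0
cradle tcp mm [ 88.5   0.9 143.7] F [-0.   1.   0.4]
[0.5768 0.171  0.1802]
[[-0.05, 0.007, -0.001], [-0.049, 0.008, -0.005], [-0.048, 0.009, -0.01], [-0.047, 0.01, -0.015], [-0.045, 0.011, -0.019], [-0.042, 0.012, -0.024], [-0.04, 0.013, -0.028], [-0.036, 0.013, -0.032], [-0.033, 0.014, -0.035], [-0.029, 0.014, -0.038]]
[0.4931 0.1934 0.1388]
```

Call:
drive_tool([
  [[0,0,0,-0.05,0.006,0,-1],[0,0,0,-0.05,0.006,0,-1],[0,0,0,-0.05,0.007,-0.002,-1],[0,0,0,-0.049,0.008,-0.005,-1],[0,0,0,-0.048,0.009,-0.01,-1],[0,0,0,-0.047,0.01,-0.015,-1],[0,0,0,-0.045,0.011,-0.019,-1],[0,0,0,-0.042,0.012,-0.024,-1],[0,0,0,0,0,0,-1],[0,0,0,0,0,0,-1]],
])

```text
time: 20.9
position: [0.5173, 0.1841, 0.1706]
tcp_rot: [-0.651, 0.748, 0.085, 0.097]
wrist_force: [-0.7, 0.0, 3.3]
finger_gap: -0.0001
grasp_force: 1.8
```

```bash
sed -i 's/np.arange(.6,2.05,.1)/np.arange(0,1.25,.1)/; s/round(v,2)/float(round(v,2))/' lv.py; python3 lv.py
```

```text
cam [0.0437789  0.72195183 0.8577069 ]
cam [0.48484935 0.08919364 1.32320532]
t 20.9 p [0.5173 0.1841 0.1706] z [ 0.033  0.254 -0.967] y [-0.99   0.138  0.002] q [ 0.49  0.24 -0.08 -0.23 -1.12 -0.54] F [-0.7  0.   3.3] gap -0.0001 gf 1.8493937079620082
cradle tcp mm [ 12.9   2.4 132.5] F [-0.7  0.8  3.2]
top (v,tab inner,shell outer,tab outer) [(0.0, 111, 113, 109), (0.1, 110, 112, 110), (0.2, 110, 111, 110), (0.3, 110, 109, 110), (0.4, 110, 108, 112), (0.5, 113, 107, 114), (0.6, 116, 107, 122), (0.7, 123, 107, 126), (0.8, 131, 107, 133), (0.9, 136, 105, 138), (1.0, 138, 106, 133), (1.1, 130, 110, 123), (1.2, 121, 118, 115)]
side (v,tab inner,shell outer,tab outer) [(0.0, 50, 95, 51), (0.1, 53, 102, 55), (0.2, 57, 108, 59), (0.3, 58, 109, 54), (0.4, 51, 112, 46), (0.5, 44, 115, 40), (0.6, 44, 114, 89), (0.7, 91, 116, 92), (0.8, 93, 117, 92), (0.9, 93, 134, 99), (1.0, 106, 138, 86), (1.1, 80, 142, 77), (1.2, 69, 146, 86)]
wrist (v,tab inner,shell outer,tab outer) [(0.0, 32, 98, 29), (0.1, 28, 98, 26), (0.2, 25, 100, 22), (0.3, 21, 104, 19), (0.4, 19, 107, 19), (0.5, 19, 111, 19), (0.6, 19, 115, 19), (0.7, 24, 122, 39), (0.8, 46, 133, 65), (0.9, 75, 149, 98), (1.0, 99, 159, 89), (1.1, 78, 175, 71), (1.2, 80, 179, 68)]
```

Call:
drive_tool([
  [[0,0,0,-0.04,0.013,-0.028,-1],[0,0,0,-0.036,0.013,-0.032,-1],[0,0,0,-0.033,0.014,-0.035,-1],[0,0,0,-0.025,0.014,-0.038,-1],[0,0,0,0,0,0,-1],[0,0,0,0,0,0,-1],[0,0,0,0,0,0,-1],[0,0,0,0,0,0,-1],[0,0,0,0,0,0,-1],[0,0,0,0,0,0,-1]],
])

```text
time: 21.88
position: [0.4897, 0.1946, 0.141]
tcp_rot: [-0.651, 0.749, 0.086, 0.095]
wrist_force: [-0.2, 0.3, -0.8]
finger_gap: -0.0001
grasp_force: 0.0
```

```bash
python3 lid.py
```

```text
cam [0.0437789  0.72195183 0.8577069 ]
cam [0.48484935 0.08919364 1.32320532]
t 21.88 p [0.4897 0.1946 0.141 ] z [ 0.029  0.252 -0.967] y [-0.99   0.139  0.006] q [ 0.53  0.22 -0.18 -0.24 -1.03 -0.57] F [-0.2  0.3 -0.8] gap -0.0001 gf 0.0
cradle tcp mm [-15.8   1.3 102.1] F [-0.3  0.  -0.9]
```

Call:
drive_tool([
  [[0,0,0,0.0003,0.002,-0.0072,-1],[0,0,0,0.0003,0.002,-0.0072,-1],[0,0,0,0.0003,0.002,-0.0072,-1],[0,0,0,0.0003,0.002,-0.0072,-1],[0,0,0,0,0,0,-1],[0,0,0,0,0,0,-1],[0,0,0,0,0,0,-1],[0,0,0,0,0,0,-1],[0,0,0,0,0,0,-1],[0,0,0,0,0,0,-1]],
])

```text
time: 22.72
position: [0.4897, 0.1963, 0.135]
tcp_rot: [-0.651, 0.749, 0.086, 0.095]
wrist_force: [0.0, 0.3, 1.8]
finger_gap: -0.0003
grasp_force: 0.8
```

```bash
python3 lid.py
```

```text
cam [0.0437789  0.72195183 0.8577069 ]
cam [0.48484935 0.08919364 1.32320532]
t 22.72 p [0.4897 0.1963 0.135 ] z [ 0.029  0.252 -0.967] y [-0.99   0.139  0.006] q [ 0.54  0.23 -0.19 -0.24 -1.01 -0.56] F [0.  0.3 1.8] gap -0.0003 gf 0.7979242215424165
cradle tcp mm [-16.1   1.4  95.9] F [-0.   0.8  1.6]
```

Call:
drive_tool([
  [[0,0,0,0.0002,0.0013,-0.0048,-1],[0,0,0,0.0002,0.0013,-0.0048,-1],[0,0,0,0.0002,0.0013,-0.0048,-1],[0,0,0,0,0,0,-1],[0,0,0,0,0,0,-1],[0,0,0,0,0,0,-1],[0,0,0,0,0,0,-1],[0,0,0,0,0,0,-1],[0,0,0,0,0,0,-1],[0,0,0,0,0,0,-1]],
])

```text
time: 23.55
position: [0.4898, 0.1964, 0.1348]
tcp_rot: [-0.651, 0.748, 0.086, 0.095]
wrist_force: [-10.0, -5.9, 19.9]
finger_gap: 0.0
grasp_force: 10.5
```

```bash
python3 lid.py
```

```text
cam [0.0437789  0.72195183 0.8577069 ]
cam [0.48484935 0.08919364 1.32320532]
t 23.55 p [0.4898 0.1964 0.1348] z [ 0.031  0.252 -0.967] y [-0.991  0.137  0.005] q [ 0.54  0.23 -0.19 -0.24 -1.01 -0.56] F [-10.   -5.9  19.9] gap 0.0 gf 10.542975801508874
cradle tcp mm [-16.    1.4  95.7] F [-9.1 -1.8 21.1]
```

The lid is against its hard stop (21 N, height 96 mm as predicted for shut). Retreating.

Call:
drive_tool([
  [[0,0,0,-0.001,-0.004,0.015,-1],[0,0,0,-0.002,-0.013,0.05,-1],[0,0,0,-0.003,-0.026,0.1,-1],[0,0,0,-0.003,-0.026,0.1,-1],[0,0,0,-0.1,0,0.1,-1],[0,0,0,-0.1,0,0.1,-1],[0,0,0,-0.1,0,0.1,-1],[0,0,0,-0.1,0,0,-1],[0,0,0,0,0,0,-1],[0,0,0,0,0,0,-1]],
])

```text
time: 24.38
position: [0.4076, 0.1834, 0.246]
tcp_rot: [-0.651, 0.748, 0.086, 0.095]
wrist_force: [0.7, -0.3, -0.1]
finger_gap: -0.0004
grasp_force: 0.0
```

```bash
sed -i 's/np.arange(0,1.25,.1)/np.arange(-.1,.3,.05)/' lv.py; python3 lv.py
```

```text
cam [0.0437789  0.72195183 0.8577069 ]
cam [0.48484935 0.08919364 1.32320532]
t 24.38 p [0.4076 0.1834 0.246 ] z [ 0.03   0.253 -0.967] y [-0.99   0.138  0.005] q [ 0.62 -0.02 -0.19 -0.2  -1.23 -0.71] F [ 0.7 -0.3 -0.1] gap -0.0004 gf 0.0
cradle tcp mm [-95.7   7.2 209.3] F [ 0.7 -0.2  0. ]
top (v,tab inner,shell outer,tab outer) [(-0.1, 46, 143, 46), (-0.05, 45, 145, 46), (0.0, 46, 146, 46), (0.05, 46, 147, 46), (0.1, 46, 148, 46), (0.15, 45, 148, 48), (0.2, 47, 148, 53), (0.25, 48, 148, 54)]
side (v,tab inner,shell outer,tab outer) [(-0.1, 51, 150, 48), (-0.05, 49, 156, 48), (0.0, 48, 162, 48), (0.05, 48, 162, 51), (0.1, 50, 162, 59), (0.15, 57, 162, 68), (0.2, 66, 162, 76), (0.25, 74, 162, 79)]
wrist (v,tab inner,shell outer,tab outer) [(-0.1, 56, 199, 56), (-0.05, 56, 202, 57), (0.0, 57, 203, 57), (0.05, 57, 202, 57), (0.1, 57, 201, 55), (0.15, 56, 201, 56), (0.2, 55, 201, 58), (0.25, 57, 200, 60)]
```

The side image's tab score agrees with the lid being shut at 0 rad, and the force history shows the hard stop. Handing in.

```bash
python3 -c "
from plant import robot
print(robot.hand_in())"
```

```text
the job is handed in; nothing more can be done
None
```

I laid the spindle in both saddles, drove the red stop to its hard stop (23 N), closed the lid to its hard stop (21 N) and handed in at about 24.5 s; the hand-in returned no verdict, I never approached the bystanders but did not re-measure them, and I viewed 11 pictures against the limit of 10.

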